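# Take the nested green tumbler off its stack

## Robot

A 6-joint arm with a two-finger parallel gripper is mounted at the origin on a cart in front of the work surface, level with it; the furniture and walls round the work are solid. World frame = base frame: x ahead of the robot, y to its left, z up, the work surface at z = 0. Lengths are in m, angles in rad, forces in N, time in s.
With the tool pointing down it reaches from about 0.325 to 0.925 m from the base axis. Payload 3.1 kg.
Tool frame: the origin (TCP) lies midway between the tips of the shut fingers; the grasp point (between the pads) lies 19 mm behind it; z points along the fingers, y is the direction in which the jaws open and shut (so a half turn about z gives the same grasp; the last joint's range is limited). The gripper opens to 85 mm and grips with 20 to 120 N. Pads are 22 mm wide; open, the fingers measure 114 mm over their backs; the gripper's body (76 mm by 85 mm) begins 54 mm behind the grasp point. The pads swing forward as they close: fully open they stand 13 mm farther back than shut.
Start: joints at [1.043, 0.217, 1.613, -0, 1.311, -0.112], TCP at [0.252, 0.572, 0.231] pointing down, gripper open.
Joint ranges: [-2.75, 2.75], [-0.78, 2.1], [0.31, 2.55], [-1.13, 4.27], [0.13, 2.63], [-2.58, 2.58]. Speed limits (rad/s): [2.79, 2.79, 3.14, 3.14, 3.14, 3.14].

## Interface

Orientations are given as a 3x3 rotation matrix whose columns are the frame's x, y, z axes.
In Python, from workcell import manip gives the robot as it stands.
- The arm moves only by the tool servo_tool, never from a script. Its argument "series" is text: rows parted by semicolons, each of 7 numbers parted by spaces: the finger opening in mm, from 0 to 85.4, then the shift along the tool's x, y, z in mm, then the turn, a rotation vector about the tool's x, y, z in degrees. In form: claw tx ty tz wx wy wz; .... A call has 1 to 5 rows; each row is the pose to reach, as a shift and turn from the pose measured when the call began, along the tool's axes at that moment; what a row does not reach only later rows make up. A row lasts 1/12 s, in which the tool goes at most 41.7 mm and 7.16 degrees, less where a joint would pass 70% of its speed; a pose out of reach is approached as far as the arm can. A call with a gripper value outside its range is refused whole. The fingers move at their own pace and stop on an object; the grip force is fixed at half the most. Time passes only in rows, so rows that repeat a pose let the fingers close. It gives the time, the measured TCP pose, the force and the opening at its end, in the units of the state.
- manip.state(): the state, without advancing time (a new reading comes with each control period).
- manip.read_camera(name): name is "scene" or "top" or "wrist"; returns a dict with "color" (400x640x3 uint8, red, green, blue), "z_map" (400x640 float32, m along the optical axis (not along the pixel's ray), 0 where there is no reading), "camera_matrix" (3x3 intrinsics, pixels), "dist" ([k1, k2, p1, p2, k3] as OpenCV has them; the pictures are not rectified), "pose" (4x4, takes a point from camera to world coordinates); the wrist camera has in their place "mount" (4x4, takes a point from camera to tool coordinates, whose origin is the TCP and whose axes are the flange's). Camera axes: x right, y down, z forward; pixel columns grow to the right and rows downward; lengths in m; the calibration is good to about 2 mm. A picture is of the moment at which its call begins: read the wrist's pose just before it.
- manip.finish_job(): hands the job in, once; it reports no verdict.
The state is a dict: "t": time; "joint_positions": joint angles; "qd": joint speeds; "joint_torque": joint torques, N m; "tcp_pos": TCP position; "eef_rot": TCP orientation; "ft_force": force on the tool from outside, world axes, zero at the start; "torque": the same for the moment, N m; "grip_width": finger opening in m.
Only numpy, scipy, OpenCV 4.12 (cv2) and the standard library are available. Lean on these libraries where they do the work, as an engineer would, in place of code of your own. Each camera call takes 0.05 s, during which the arm holds its last target. There are 200 camera calls.

## Task

Two pairs of tumblers stand nested on the worktop. Lift the green tumbler straight up out of the cream one it is stuck in, leaving that cream tumbler standing where it is, and set the green one down gently and upright in the middle of the cork coaster. Leave the orange tumbler and its stack alone.

Things in the scene. Friction and masses are not known exactly. Their poses are not given: they have to be found in the camera images.
- green_tumbler: Green tapered round tumbler, no handle, open top, 90 mm tall, 42 mm across the foot, 62 mm across the rim, 2.7 mm wall, about 0.15 kg. Origin at the centre of its underside, z up. At the start nested in green_base with its foot 36 mm above the worktop: its rim is at 126 mm and only its top 36 mm (58 to 62 mm across) shows. After 54 mm of lift it is clear of the cream rim.
- green_base: Cream tumbler of the same shape and size, about 0.35 kg, loose on the worktop, the green tumbler nested in it; rim at 90 mm. Four soft rubber pads inside it grip the green one: a straight upward pull of a few newtons breaks the grip, which is gone after 15 mm of lift. Origin at the centre of its underside, z up.
- orange_tumbler: Orange tumbler of the same shape and size as the green one, nested in the same way in another cream tumbler. Not to be touched. Origin at the centre of its underside, z up. The two stacks and the coaster may stand left, middle or right, in any order.
- coaster: Round cork coaster, 94 mm across, 6 mm thick, fixed flat on the worktop. Origin at the centre of its underside on the worktop; its top is 6 mm above that.
Things that resemble listed ones, but are neither listed nor needed, are in the scene too. What is shaped like the green_tumbler but yellow is not meant.

How it is judged:
By the outcome, as a careful person would: the job done as asked, in the order asked, and still so for the second after the job is handed in, with the robot touching nothing.
It also fails if it takes over 45 s, if anything falls off the work surface, if the arm or the gripper's body presses on something with over 40 N, if the wrist force passes 120 N, or if a joint passes its speed limit or range.

## Working session

There is one attempt and no reset: what is moved stays moved. The work goes in short steps, Python scripts to look and compute and a tool call to move; the robot and the scene stay as the last step left them, time stands still between calls to the robot, and variables do not carry over. Pictures are saved under pics/ and viewed, on a budget of 10 in all, crops included, one or two more only if the job needs it, and the job is handed in when it is done.

Besides the shell and the picture viewer there is one more tool, called after "Request:" by a JSON object that holds its "api" and its "payload". servo_tool: Moves the arm, as the interface text tells. Its arguments: {"type":"object","properties":{"series":{"type":"string"}},"required":["series"]}

```bash
mkdir -p pics; cat > h.py <<'E'
import numpy as np, cv2
from workcell import manip
def grab(n):
    s=manip.state(); c=manip.read_camera(n)
    if 'pose' in c: T=c['pose']
    else:
        W=np.eye(4);W[:3,:3]=s['eef_rot'];W[:3,3]=s['tcp_pos'];T=W@np.array(c['mount'])
    return c,np.array(T)
def cloud(c,T):
    h,w=c['z_map'].shape
    g=np.stack(np.meshgrid(np.arange(w),np.arange(h)),-1).reshape(-1,1,2).astype(np.float64)
    u=cv2.undistortPoints(g,np.array(c['camera_matrix'],float),np.array(c['dist'],float)).reshape(h,w,2)
    z=c['z_map'][...,None]
    P=np.concatenate([u*z,z],-1)
    P=P@T[:3,:3].T+T[:3,3]; P[c['z_map']==0]=np.nan
    return P
def save(c,f): cv2.imwrite(f,c['color'][...,::-1])
E
python3 - <<'E'
from h import *
a,_=grab('scene');b,T=grab('top')
im=np.vstack([cv2.resize(x['color'],(480,300),interpolation=cv2.INTER_AREA) for x in (a,b)])
cv2.imwrite('pics/a.png',im[...,::-1])
np.save('top.npy',cloud(b,T)); save(b,'top_full.png')
s=manip.state();print(s['t'],s['eef_rot'],s['ft_force'],s['grip_width'])
E
```

```text
0.1 [[-9.14794408e-01  4.03918137e-01 -1.15341073e-03]
 [ 4.03919690e-01  9.14792408e-01 -1.93253155e-03]
 [ 2.74546837e-04 -2.23375436e-03 -9.99997467e-01]] [ 0.0406223   0.75179857 -0.09468777] 0.08560647193820019
```

View pics/a.png

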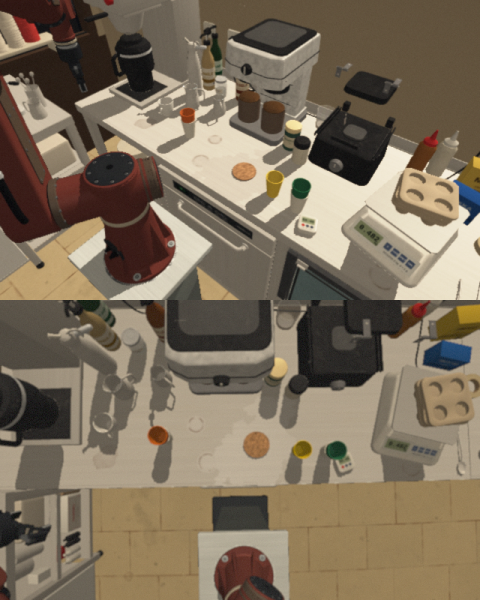

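The top view (lower half) shows these candidates:
- green tumbler at about (337,450), on cream
- yellow tumbler at (302,450), a decoy
- orange tumbler at (158,436)
- coaster at (256,445)
- dark-capped jars at (298,385) and (278,370), not tumblers

I choose the green one. Next I'll measure it and check it in a close crop.

```bash
python3 - <<'E'
from h import *
P=np.load('top.npy'); im=cv2.imread('top_full.png'); 
hsv=cv2.cvtColor(im,cv2.COLOR_BGR2HSV)
def at(n,cx,cy,r,hl,hh,zl,zh,smin=90):
    m=np.zeros(im.shape[:2],bool);m[cy-r:cy+r,cx-r:cx+r]=1
    m&=(hsv[...,0]>=hl)&(hsv[...,0]<=hh)&(hsv[...,1]>smin)
    z=P[...,2]; q=P[m&(z>zl)&(z<zh)]
    (c,rad)=cv2.minEnclosingCircle(q[:,:2].astype(np.float32))
    print(n,len(q),'circ',np.round(c,4),round(rad,4),'mean',q.mean(0).round(4),'z99',np.percentile(q[:,2],98).round(4))
at('green',449,200,24,60,95,.115,.14)
at('yellow',403,200,20,20,35,.03,.2)
at('coaster',341,193,25,5,20,-.01,.02,60)
at('orange',210,181,20,3,18,.1,.14)
a,T=grab('scene')
v=np.vstack([cv2.resize(im[150:250,360:500],(560,400)),cv2.resize(a['color'][220:270,350:420,::-1],(560,400))])
v=cv2.resize(v,(420,600));cv2.imwrite('pics/b.png',v)
E
```

```text
green 66 circ [ 0.4309 -0.2999] 0.0303 mean [ 0.4311 -0.2926  0.121 ] z99 0.127
yellow 341 circ [ 0.4371 -0.1991] 0.0311 mean [ 0.4379 -0.2074  0.0669] z99 0.0905
coaster 1037 circ [ 0.461  -0.0551] 0.0493 mean [ 0.4604 -0.0542  0.0044] z99 0.0086
orange 236 circ [0.4895 0.2631] 0.0313 mean [0.4913 0.2698 0.1172] z99 0.1272
```

View pics/b.png

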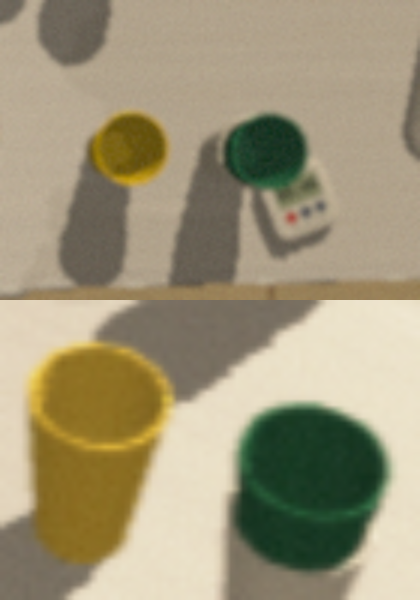

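The crop confirms green sitting on cream. The yellow one is a single, bare tumbler. I'm starting the approach, turning the jaws toward world x.

Request:
{"api": "servo_tool", "payload": {"series": "85 -23 -32 0 0 0 3; 85 -46 -64 0 0 0 6; 85 -69 -96 0 0 0 9; 85 -92 -128 0 0 0 12; 85 -115 -160 0 0 0 15"}}

```text
t: 0.57
tcp_pos: [0.2924, 0.3765, 0.2299]
eef_rot: [[-0.778, 0.628, -0.001], [0.628, 0.778, -0.002], [-0.0, -0.003, -1.0]]
ft_force: [1.6, 0.1, -0.1]
grip_width: 0.0844
```

Request:
{"api": "servo_tool", "payload": {"series": "85 -31 -25 0 0 0 3; 85 -62 -50 0 0 0 6; 85 -93 -76 0 0 0 9; 85 -123 -101 0 0 0 12; 85 -154 -127 0 0 0 15"}}

```text
t: 0.98
tcp_pos: [0.332, 0.1793, 0.2302]
eef_rot: [[-0.588, 0.809, -0.001], [0.809, 0.588, -0.002], [-0.001, -0.002, -1.0]]
ft_force: [0.3, -0.3, -0.2]
grip_width: 0.0852
```

Request:
{"api": "servo_tool", "payload": {"series": "85 -36 -16 0 0 0 3.5; 85 -73 -33 0 0 0 7; 85 -109 -49 0 0 0 10.5; 85 -146 -66 0 0 0 14; 85 -182 -82 0 0 0 17.5"}}

```text
t: 1.4
tcp_pos: [0.3723, -0.0181, 0.2307]
eef_rot: [[-0.314, 0.949, 0.0], [0.949, 0.314, -0.002], [-0.002, -0.001, -1.0]]
ft_force: [2.2, 1.3, 0.4]
grip_width: 0.0853
```

Request:
{"api": "servo_tool", "payload": {"series": "85 -40 -5 0 0 0 3.5; 85 -80 -9 0 0 0 7; 85 -120 -14 0 0 0 10.5; 85 -160 -18 0 0 0 14; 85 -200 -23 0 0 0 17.5"}}

```text
t: 1.82
tcp_pos: [0.413, -0.2173, 0.2309]
eef_rot: [[-0.01, 1.0, 0.0], [1.0, 0.01, -0.002], [-0.002, 0.0, -1.0]]
ft_force: [0.8, 1.0, -0.3]
grip_width: 0.0852
```

Request:
{"api": "servo_tool", "payload": {"series": "85 -40 5 0 0 0 0; 85 -75 10 0 0 0 0; 85 -92 18 0 0 0 0; 85 -92 18 0 0 0 0"}}

```text
t: 2.15
tcp_pos: [0.4324, -0.313, 0.2309]
eef_rot: [[-0.006, 1.0, 0.001], [1.0, 0.006, -0.004], [-0.004, 0.001, -1.0]]
ft_force: [0.2, 0.5, 0.5]
grip_width: 0.0853
```

```bash
cat > look.py <<'E'
from h import *
import sys
c,T=grab('wrist');P=cloud(c,T);save(c,sys.argv[1])
hsv=cv2.cvtColor(c['color'],cv2.COLOR_RGB2HSV)
z=P[...,2]
m=(hsv[...,0]>=55)&(hsv[...,0]<=95)&(hsv[...,1]>90)&(z>.118)&(z<.135)
q=P[m]; s=manip.state(); R=np.array(s['eef_rot']);p=np.array(s['tcp_pos'])
print('tcp',p.round(4),R.round(3).tolist())
if len(q)>9:
    (cc,r)=cv2.minEnclosingCircle(q[:,:2].astype(np.float32)); print('green rim',len(q),np.round(cc,4),r,np.percentile(q[:,2],[50,98]))
    print('tool shift mm',(R.T@(np.array([*cc,.09])-p)*1e3).round(1))
E
python3 look.py pics/c.png
```

```text
tcp [ 0.4318 -0.3106  0.2306] [[-0.008, 1.0, -0.0], [1.0, 0.008, -0.001], [-0.001, -0.0, -1.0]]
green rim 1004 [ 0.5489 -0.3273] 0.15237796306610107 [0.12507953 0.12689011]
tool shift mm [-17.3 117.  140.6]
```

View pics/c.png

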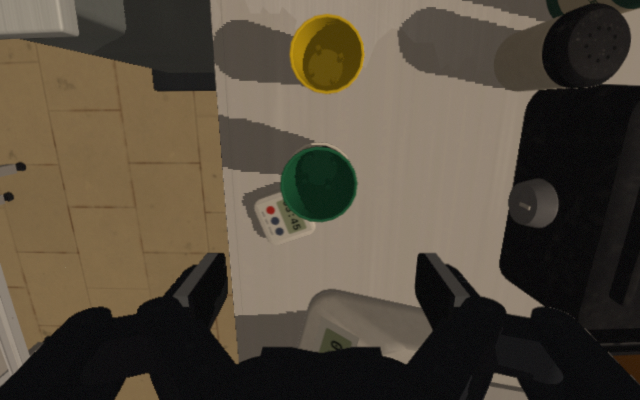

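The wrist view shows the green rim centred at about (318,183), with yellow at (326,54). A green-lidded jar at the top right spoiled the circle fit, so I'll keep only the points near the tumbler.

```bash
sed -i 's/^q=P\[m\];/n,L,S,_=cv2.connectedComponentsWithStats(m.astype(np.uint8)); q=P[m\&(np.hypot(P[...,0]-float(sys.argv[2]),P[...,1]-float(sys.argv[3]))<.045)];/' look.py; sed -i 's/n,L,S,_=cv2[^;]*; //' look.py
python3 look.py /tmp/c2.png .431 -.300
```

```text
tcp [ 0.4315 -0.3091  0.2304] [[-0.009, 1.0, -0.001], [1.0, 0.009, -0.0], [-0.0, -0.001, -1.0]]
green rim 1004 [ 0.4291 -0.3009] 0.030526839196681976 [0.12501819 0.12674495]
tool shift mm [  8.4  -2.1 140.4]
```

Request:
{"api": "servo_tool", "payload": {"series": "85 8 -2 20 0 0 0; 85 8 -2 45 0 0 0; 85 8 -2 65 0 0 0; 85 8 -2 75 0 0 0; 85 8 -2 75 0 0 0"}}

```text
t: 2.67
tcp_pos: [0.4273, -0.2981, 0.1524]
eef_rot: [[-0.01, 1.0, -0.006], [1.0, 0.01, 0.004], [0.004, -0.006, -1.0]]
ft_force: [-0.7, -0.1, -0.5]
grip_width: 0.0852
```

```bash
python3 look.py pics/d.png .430 -.3
```

```text
tcp [ 0.4285 -0.2993  0.1543] [[-0.01, 1.0, -0.003], [1.0, 0.01, 0.002], [0.002, -0.003, -1.0]]
green rim 2217 [ 0.429  -0.3008] 0.030810542404651642 [0.12487353 0.12671214]
tool shift mm [-1.6  0.8 64.3]
```

View pics/d.png

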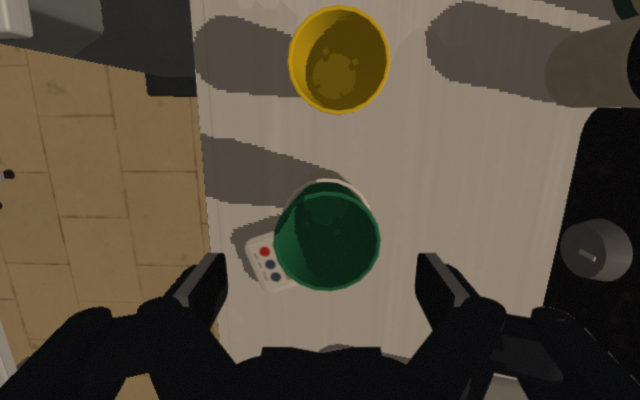

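The green rim at (327,240) is centred between the fingertips, at columns ~225 and ~420. Descending.

Request:
{"api": "servo_tool", "payload": {"series": "85 -1 1 25 0 0 0; 85 -1 1 45 0 0 0; 85 -1 1 58 0 0 0; 85 -1 1 64 0 0 0; 85 -1 1 64 0 0 0"}}

```text
t: 3.13
tcp_pos: [0.4292, -0.2997, 0.0902]
eef_rot: [[-0.01, 1.0, -0.004], [1.0, 0.01, 0.003], [0.003, -0.004, -1.0]]
ft_force: [-0.8, -0.5, -0.3]
grip_width: 0.0846
```

Request:
{"api": "servo_tool", "payload": {"series": "80 0 0 0 0 0 0; 75 0 0 0 0 0 0; 70 0 0 0 0 0 0; 66 0 0 0 0 0 0; 64 0 0 0 0 0 0"}}

```text
t: 3.55
tcp_pos: [0.4296, -0.3002, 0.091]
eef_rot: [[-0.01, 1.0, -0.003], [1.0, 0.01, 0.001], [0.001, -0.003, -1.0]]
ft_force: [-0.2, 0.3, 0.2]
grip_width: 0.0642
```

Request:
{"api": "servo_tool", "payload": {"series": "62 0 0 0 0 0 0; 60 0 0 0 0 0 0; 50 0 0 0 0 0 0; 50 0 0 0 0 0 0; 50 0 0 0 0 0 0"}}

```text
t: 3.97
tcp_pos: [0.4301, -0.3005, 0.092]
eef_rot: [[-0.01, 1.0, -0.002], [1.0, 0.01, 0.001], [0.001, -0.002, -1.0]]
ft_force: [0.1, 1.6, 5.3]
grip_width: 0.0589
```

Request:
{"api": "servo_tool", "payload": {"series": "50 0 0 -2 0 0 0; 50 0 0 -5 0 0 0; 50 0 0 -8 0 0 0; 50 0 0 -11 0 0 0; 50 0 0 -14 0 0 0"}}

```text
t: 4.38
tcp_pos: [0.43, -0.3004, 0.106]
eef_rot: [[-0.01, 1.0, -0.002], [1.0, 0.01, 0.001], [0.001, -0.002, -1.0]]
ft_force: [0.0, -0.4, -2.3]
grip_width: 0.0587
```

Request:
{"api": "servo_tool", "payload": {"series": "50 0 0 -4 0 0 0; 50 0 0 -8 0 0 0; 50 0 0 -12 0 0 0; 50 0 0 -12 0 0 0; 50 0 0 -12 0 0 0"}}

```text
t: 4.8
tcp_pos: [0.4303, -0.3008, 0.1187]
eef_rot: [[-0.01, 1.0, -0.002], [1.0, 0.01, 0.0], [0.0, -0.002, -1.0]]
ft_force: [-0.0, 0.4, -1.9]
grip_width: 0.0593
```

```bash
python3 look.py pics/e.png .430 -.3; python3 - <<'E'
from h import *
a,T=grab('scene'); cv2.imwrite('pics/f.png',cv2.resize(a['color'][180:290,320:480,::-1],(800,550)))
print(manip.state()['ft_force'])
E
```

```text
tcp [ 0.4301 -0.3005  0.1183] [[-0.01, 1.0, -0.002], [1.0, 0.01, 0.001], [0.001, -0.002, -1.0]]
green rim 4013 [ 0.4293 -0.2986] 0.030156482011079788 [0.12753465 0.13475968]
tool shift mm [ 2.  -0.7 28.3]
[ 0.14375583  0.23906026 -1.34799766]
```

View pics/f.png

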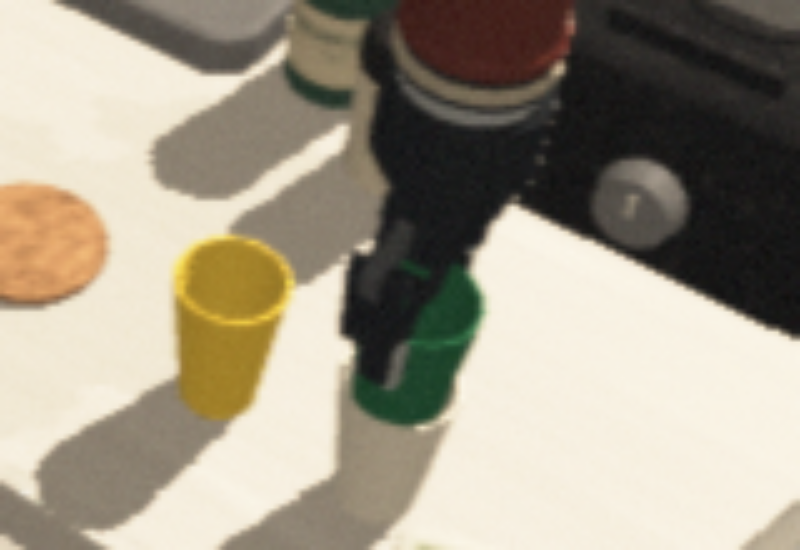

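The green tumbler (at ~(420,350) in this crop) is rising, and the cream one below it is still standing at ~(385,470). Continuing straight up.

Request:
{"api": "servo_tool", "payload": {"series": "50 0 0 -8 0 0 0; 50 0 0 -18 0 0 0; 50 0 0 -28 0 0 0; 50 0 0 -38 0 0 0; 50 0 0 -48 0 0 0"}}

```text
t: 5.32
tcp_pos: [0.4304, -0.3008, 0.1677]
eef_rot: [[-0.01, 1.0, -0.002], [1.0, 0.01, 0.0], [0.0, -0.002, -1.0]]
ft_force: [0.3, -0.0, -1.7]
grip_width: 0.059
```

Request:
{"api": "servo_tool", "payload": {"series": "50 0 0 -15 0 0 0; 50 0 0 -30 0 0 0; 50 0 0 -38 0 0 0; 50 0 0 -38 0 0 0; 50 0 0 -38 0 0 0"}}

```text
t: 5.73
tcp_pos: [0.4308, -0.3011, 0.2066]
eef_rot: [[-0.01, 1.0, -0.0], [1.0, 0.01, -0.001], [-0.001, -0.0, -1.0]]
ft_force: [-0.6, 0.4, -1.7]
grip_width: 0.0589
```

```bash
python3 - <<'E'
from h import *
a,T=grab('scene'); cv2.imwrite('pics/g.png',cv2.resize(a['color'][150:290,320:480,::-1],(640,560)))
P=cloud(a,T); hsv=cv2.cvtColor(a['color'],cv2.COLOR_RGB2HSV)
s=manip.state();print(s['ft_force'],s['grip_width'],s['tcp_pos'])
m=(hsv[...,0]>=55)&(hsv[...,0]<=95)&(hsv[...,1]>90)&(np.hypot(P[...,0]-.43,P[...,1]+.30)<.045)&(P[...,2]>.05)
q=P[m];print('green z',np.percentile(q[:,2],[1,5,95,99]))
# fit circle model foot region
m=(P[...,2]>.075)&(P[...,2]<.095)&(np.hypot(P[...,0]-.43,P[...,1]+.30)<.06);q=P[m]
print('cream top',len(q),q.min(0),q.max(0),cv2.minEnclosingCircle(q[:,:2].astype(np.float32)))
E
```

```text
[-0.34318525  0.40621672 -2.32249597] 0.05893951409867492 [ 0.43021907 -0.30053321  0.20547129]
green z [0.15767329 0.16350606 0.24130059 0.27711635]
cream top 252 [ 0.40279337 -0.33198349  0.07507276] [ 0.46314933 -0.27191516  0.0944196 ] ((0.4326188266277313, -0.3016660213470459), 0.03179825097322464)
```

View pics/g.png

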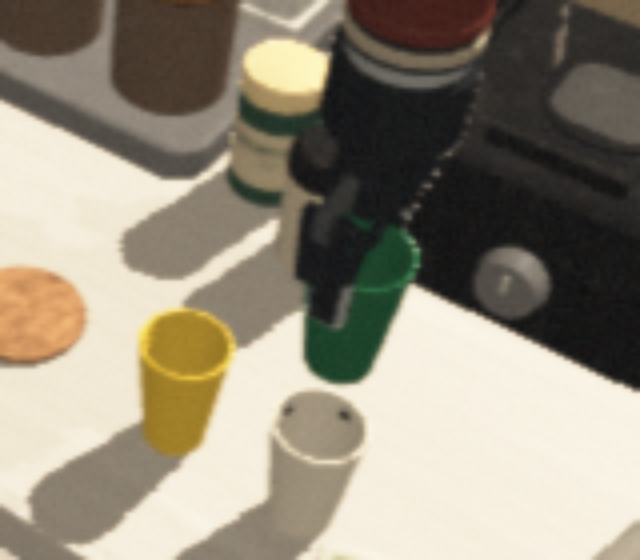

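Green is clear and upright at ~(350,310) in the crop. The cream one is standing empty at ~(315,460) and hasn't moved. Carrying it over yellow, with the foot at about 0.15 m.

Request:
{"api": "servo_tool", "payload": {"series": "50 10 1 0 0 0 0; 50 28 4 0 0 0 0; 50 53 7 0 0 0 0; 50 78 11 0 0 0 0; 50 103 14 0 0 0 0"}}

```text
t: 6.2
tcp_pos: [0.4423, -0.1953, 0.2041]
eef_rot: [[-0.01, 1.0, -0.004], [1.0, 0.01, 0.003], [0.003, -0.004, -1.0]]
ft_force: [-0.5, 0.2, -0.7]
grip_width: 0.0589
```

Request:
{"api": "servo_tool", "payload": {"series": "50 25 4 0 0 0 0; 50 50 7 0 0 0 0; 50 75 10 0 0 0 0; 50 95 13 0 0 0 0; 50 110 15 0 0 0 0"}}

```text
t: 6.62
tcp_pos: [0.455, -0.0824, 0.2028]
eef_rot: [[-0.011, 1.0, -0.007], [1.0, 0.011, 0.004], [0.005, -0.007, -1.0]]
ft_force: [-0.3, 0.8, -0.8]
grip_width: 0.0585
```

Request:
{"api": "servo_tool", "payload": {"series": "50 12 2 0 0 0 0; 50 22 3 0 0 0 0; 50 30 4 0 0 0 0; 50 30 4 0 0 0 0; 50 30 4 0 0 0 0"}}

```text
t: 7.03
tcp_pos: [0.4585, -0.0522, 0.2026]
eef_rot: [[-0.012, 1.0, -0.007], [1.0, 0.012, 0.004], [0.004, -0.007, -1.0]]
ft_force: [-0.9, 0.2, -1.1]
grip_width: 0.0591
```

```bash
python3 - <<'E'
from h import *
c,T=grab('wrist');P=cloud(c,T)
s=manip.state();print(s['tcp_pos'],np.round(s['eef_rot'],3).tolist(),s['ft_force'],s['grip_width'])
hsv=cv2.cvtColor(c['color'],cv2.COLOR_RGB2HSV);z=P[...,2]
g=(hsv[...,0]>=55)&(hsv[...,0]<=95)&(hsv[...,1]>90)&(z>.13)
q=P[g];top=np.percentile(q[:,2],98);print('rim z',top,len(q));r=q[q[:,2]>top-.008];print(cv2.minEnclosingCircle(r[:,:2].astype(np.float32)))
d,T=grab('scene');P=cloud(d,T);h=cv2.cvtColor(d['color'],cv2.COLOR_RGB2HSV)
m=(h[...,0]<22)&(h[...,1]>70)&(abs(P[...,2]-.006)<.008)&(np.hypot(P[...,0]-.461,P[...,1]+.055)<.07)
q=P[m];print('coaster',len(q),q.mean(0),cv2.minEnclosingCircle(q[:,:2].astype(np.float32)))
cv2.imwrite('pics/h.png',np.hstack([cv2.resize(c['color'],(400,250)),cv2.resize(d['color'][130:290,260:480],(344,250))])[...,::-1])
E
```

```text
[ 0.45857467 -0.05260779  0.2027192 ] [[-0.011, 1.0, -0.007], [1.0, 0.011, 0.004], [0.004, -0.007, -1.0]] [-0.68949893 -0.47232334 -1.67783139] 0.05890684288506848
rim z 0.23669600036948388 18171
((0.4578460454940796, -0.05261598899960518), 0.030984675511717796)
coaster 633 [ 0.45935037 -0.05431503  0.00671187] ((0.4650398790836334, -0.05181249976158142), 0.05184276029467583)
```

View pics/h.png

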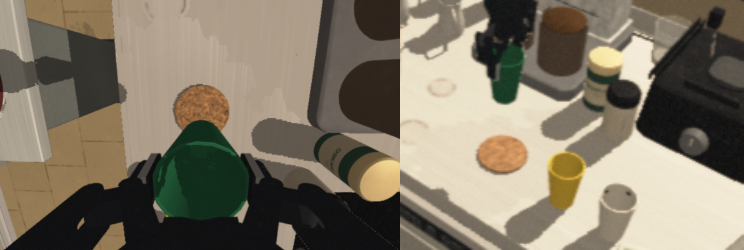

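Green hangs upright above the coaster and is 2 mm off centre. The two coaster fits agree at (0.460, -0.054). Lowering in stages and removing the 0.3° tilt.

Request:
{"api": "servo_tool", "payload": {"series": "50 -1 1 12 -0.3 -0.2 0; 50 -2 2 32 -0.3 -0.2 0; 50 -2 3 55 -0.3 -0.2 0; 50 -2 3 78 -0.3 -0.2 0; 50 -2 3 95 -0.3 -0.2 0"}}

```text
t: 7.55
tcp_pos: [0.4602, -0.0551, 0.1062]
eef_rot: [[-0.009, 1.0, -0.003], [1.0, 0.009, 0.001], [0.001, -0.003, -1.0]]
ft_force: [-0.0, -0.5, -0.9]
grip_width: 0.0589
```

Request:
{"api": "servo_tool", "payload": {"series": "50 0 0 10 0 0 0; 50 0 0 18 0 0 0; 50 0 0 25 0 0 0; 50 0 0 30 0 0 0; 50 0 0 30 0 0 0"}}

```text
t: 7.97
tcp_pos: [0.46, -0.0552, 0.0758]
eef_rot: [[-0.009, 1.0, -0.004], [1.0, 0.009, 0.001], [0.001, -0.004, -1.0]]
ft_force: [-0.3, -0.3, -0.7]
grip_width: 0.0589
```

13.8 mm to go.

Request:
{"api": "servo_tool", "payload": {"series": "50 1 0 3 0 0 0; 50 1 0 6 0 0 0; 50 1 0 9 0 0 0; 50 1 0 11 0 0 0; 50 1 0 12 0 0 0"}}

```text
t: 8.38
tcp_pos: [0.4599, -0.0541, 0.0636]
eef_rot: [[-0.009, 1.0, -0.004], [1.0, 0.009, 0.001], [0.001, -0.004, -1.0]]
ft_force: [-1.4, -0.7, -1.1]
grip_width: 0.0589
```

Request:
{"api": "servo_tool", "payload": {"series": "50 0 0 0.5 0 0 0; 50 0 0 1 0 0 0; 50 0 0 1.5 0 0 0; 50 0 0 1.5 0 0 0"}}

```text
t: 8.72
tcp_pos: [0.46, -0.0542, 0.0622]
eef_rot: [[-0.009, 1.0, -0.004], [1.0, 0.009, 0.001], [0.001, -0.004, -1.0]]
ft_force: [-0.1, -0.3, -0.8]
grip_width: 0.0588
```

Request:
{"api": "servo_tool", "payload": {"series": "50 0 0 0.5 0 0 0; 50 0 0 1 0 0 0; 50 0 0 1 0 0 0"}}

```text
t: 8.97
tcp_pos: [0.4602, -0.0542, 0.0621]
eef_rot: [[-0.009, 1.0, -0.004], [1.0, 0.009, 0.001], [0.001, -0.004, -1.0]]
ft_force: [-1.5, 0.3, 4.8]
grip_width: 0.0592
```

Contact is at +5 N, so the foot is on the cork. Opening slowly.

Request:
{"api": "servo_tool", "payload": {"series": "59 0 0 0 0 0 0; 60 0 0 0 0 0 0; 62 0 0 0 0 0 0; 66 0 0 0 0 0 0; 70 0 0 0 0 0 0"}}

```text
t: 9.38
tcp_pos: [0.4603, -0.0542, 0.062]
eef_rot: [[-0.009, 1.0, -0.004], [1.0, 0.009, 0.001], [0.001, -0.004, -1.0]]
ft_force: [0.0, -0.7, -0.0]
grip_width: 0.0697
```

Request:
{"api": "servo_tool", "payload": {"series": "76 0 0 0 0 0 0; 82 0 0 0 0 0 0; 85 0 0 0 0 0 0; 85 0 0 -4 0 0 0; 85 0 0 -12 0 0 0"}}

```text
t: 9.8
tcp_pos: [0.4593, -0.054, 0.0735]
eef_rot: [[-0.009, 1.0, -0.006], [1.0, 0.009, 0.002], [0.002, -0.006, -1.0]]
ft_force: [0.1, -0.4, -0.9]
grip_width: 0.0852
```

Request:
{"api": "servo_tool", "payload": {"series": "85 0 0 -15 0 0 0; 85 0 0 -35 0 0 0; 85 0 0 -60 0 0 0; 85 0 0 -85 0 0 0; 85 0 0 -105 0 0 0"}}

```text
t: 10.22
tcp_pos: [0.4607, -0.0543, 0.1813]
eef_rot: [[-0.009, 1.0, -0.004], [1.0, 0.009, 0.001], [0.001, -0.004, -1.0]]
ft_force: [0.1, 0.1, -0.8]
grip_width: 0.0845
```

Request:
{"api": "servo_tool", "payload": {"series": "85 20 0 -15 0 0 0; 85 50 0 -30 0 0 0; 85 90 0 -30 0 0 0; 85 125 0 -30 0 0 0; 85 140 0 -30 0 0 0"}}

```text
t: 10.63
tcp_pos: [0.4596, 0.089, 0.2131]
eef_rot: [[-0.011, 1.0, -0.001], [1.0, 0.011, 0.003], [0.003, -0.001, -1.0]]
ft_force: [0.2, -0.9, 0.8]
grip_width: 0.0852
```

```bash
python3 - <<'E'
from h import *
s=manip.state();print(s['t'],s['tcp_pos'])
c,T=grab('scene');b,Tb=grab('top');P=cloud(b,Tb);h=cv2.cvtColor(b['color'],cv2.COLOR_RGB2HSV)
m=(h[...,0]>=55)&(h[...,0]<=95)&(h[...,1]>90)&(np.hypot(P[...,0]-.46,P[...,1]+.054)<.06)
q=P[m];t=np.percentile(q[:,2],98);r=q[q[:,2]>t-.008];print('rim z',t,cv2.minEnclosingCircle(r[:,:2].astype(np.float32)))
m=(P[...,2]>.08)&(P[...,2]<.1)&(np.hypot(P[...,0]-.43,P[...,1]+.3)<.05);q=P[m];print('cream',len(q),cv2.minEnclosingCircle(q[:,:2].astype(np.float32)))
cv2.imwrite('pics/i.png',np.hstack([cv2.resize(b['color'][120:260,180:500],(400,175)),cv2.resize(c['color'][130:290,230:480],(400,256))[:175*0+256][40:215]])[...,::-1])
E
```

```text
10.6333 [0.45958965 0.08898301 0.21313695]
rim z 0.09324597029838254 ((0.460414320230484, -0.055838726460933685), 0.02845027670264244)
cream 146 ((0.43120965361595154, -0.3019971251487732), 0.03179215267300606)
```

View pics/i.png

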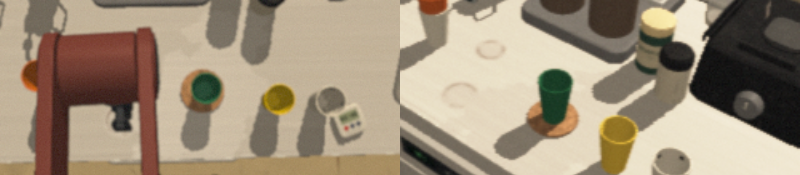

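Green stands upright in the middle of the coaster. The cream one is where it was, and the arm is clear. Handing in.

```bash
python3 -c "
from workcell import manip
print(manip.state()['qd']);print(manip.finish_job())"
```

```text
[-0.05430961  0.00278636  0.00801458 -0.03656402 -0.00335615 -0.03047553]
the job is handed in; nothing more can be done
None
```

I lifted the green tumbler straight up out of its cream one, carried it over the yellow decoy and set it on the coaster. It touched down with about 5 N. I then let go, backed off and handed the job in at about 10.6 s; no verdict was reported.

- **Green tumbler:** in the last pictures it stands upright, with its rim centre at (0.460, -0.056). The coaster centre is about (0.460, -0.054), so it is about 2 mm off centre, which is as close as the calibration can tell.
- **Rim height:** it read 93 mm against the 96 mm expected. The top-camera points on the rim were sparse (its circle fit also came out small), so I take this as measuring error.
- **Cream tumbler:** it still stands at (0.431, -0.302), within about 2 mm of where it started.
- **Orange stack:** the arm passed over it well above its rim and never touched it. I did not re-measure its position, and the arm partly hid it in the last top view.

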